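Proof-pull a turned ring on the spring balance

TASK

Proof-test the turned wooden ring that lies on the round board: pick it up with a light grip, since its short grain cracks easily, and lay it flat over both pins of the pull rig. Then take the rig's wooden cross handle and draw it out against the springs until the balance needle stands in line with the index clip, without overshooting, and finish still holding the handle there with the needle steady on the index. Leave the goblet, the other ring and the loose knob where they are.

Things in the scene. Friction and masses are not known exactly. Their poses are not given: they have to be found in the camera images.
- ring: turned ring of pale wood, 54 mm outside, bore 29 mm (27 mm usable) flared at both mouths, 19 mm high, about 40 g, lying flat on the round board (216 mm across, 24 mm thick, fixed). Origin: centre of its underside, z up. Hold it with no more than 40 N a finger; it counts as cracked above 100 N over both fingers
- rig: pull rig, fixed: plywood board 310 x 100 mm; along it a wooden cross handle at one end, in the middle a slotted steel deck (92 x 71 mm, top 40 mm above the table) with two upright steel pins, at the far end a grey spring balance (138 x 54 mm, 54 mm high, needle and index clip to 64 mm). Origin: on the table midway between the pins; x runs from handle to balance, z up; the handle pulls out to -x
- nest (a point): deck top midway between the pins at rest, where the ring's centre goes; axes as rig. Pins: 8 mm thick, 26 mm high above the deck, rounded tops, centres 9.5 mm apart along x, so together 17.5 x 8 mm. Beside the deck (y) nothing is higher than it; a guide block 39 mm high stands 60 to 82 mm off on the handle side
- puller: draw handle: turned pale wooden crossbar, 90 mm long along y, 18 mm thick. Origin: its centre, 74 mm above the table, 145 mm from the nest to -x at rest; axes as rig. A steel post 14 mm wide holds it from below at mid length; 50 mm free before and behind it. It carries the pin nearer to it, slides 85 mm to -x, and springs back when let go (40 N/m)
- pull_pin (a point): point on the axis of the pin nearer the handle, at deck height; moves with the handle
- balance: sliding hook of the spring balance: the pin nearer the balance, with rod and needle. Origin: that pin's axis at deck height; axes as rig. Only the ring draws it to -x, once the handle has taken up about 10 mm of slack in the bore; its spring (300 N/m, no force at rest) draws it back. Range 70 mm
- needle (a point): tip line of the balance needle, a dark bar 3 mm wide lying across the slot of the scale, 60 mm above the table; moves with the balance hook, towards -x when loaded; graduation lines are 5 mm apart
- index: index clip that marks the proof load: steel clip fixed on the edge of the balance case, with a dark bar 3 mm wide pointing across the face to the needle's slot. Origin: in line with that bar, on the slot's middle line, 60 mm above the table; axes as rig. At rest the needle is 32 to 48 mm from it at +x; they are in line when the needle's x in this frame is 0
- goblet: finished wooden goblet, 63 mm wide, 110 mm high, standing beyond the rig, seen from the robot; leave it. Origin: centre of its foot
- other_ring: another turned ring, 60 mm, 16 mm high, lying on the table beyond the rig, seen from the robot, not to be used; leave it. Origin: centre of its underside
- loose_knob: turned knob, 57 mm wide, 38 mm high, on the table beyond the rig, seen from the robot; leave it. Origin: centre of its underside
Mind the look-alikes: they are no part of the job. Leave any purple look-alike of the ring alone.

How it is judged:
On the way:
1. the ring lies flat on the deck over both pins, let go (horizontal distance between ring and nest below 0.016 m and z of ring in the frame of nest below 0.004 m and angle between ring's own z axis and vertical below 0.12 rad and contact force between each of the arm, the fingers and ring below 0.1 N), for 0.2 s.
At the end, for the whole second after the job is handed in: fingers hold the handle (over 5 N on it); needle at rest within 4 mm of the index, drawn by the ring alone (over 5 N between ring and hook; robot touches neither); ring still over both pins, within 6 mm of the deck and 0.17 rad of flat (x of needle in the frame of index between -0.004 and 0.004 m and linear speed of balance below 0.01 m/s and contact force between the fingers and puller above 5 N and contact force between ring and balance above 5 N and contact force between each of the fingers, the arm and ring below 0.1 N and contact force between each of the arm, the fingers and balance below 0.1 N and horizontal distance between ring and balance below 0.02 m and horizontal distance between ring and pull_pin below 0.02 m and z of ring in the frame of nest below 0.006 m and angle between ring's own z axis and vertical below 0.17 rad); the arm keeps its last pose, push and grip.
It fails at once if the ring is squeezed with more than 100 N (both fingers together) (contact force between the fingers and ring above 100 N).
It fails at once if the ring is overloaded: the needle is drawn more than 8 mm past the index (x of needle in the frame of index below -0.008 m).
It fails at once if the goblet, the other ring or the loose knob is moved more than 20 mm (distance of any of goblet, other_ring, loose_knob from where it was at the start of the episode above 0.02 m).
It also fails if it takes over 51 s, if anything falls off the work surface, if the arm or the gripper's body presses on something with over 40 N, if the wrist force passes 120 N, or if a joint passes its speed limit or range.

ROBOT

A 7-joint arm with a two-finger parallel gripper is mounted at the origin on a cart in front of the work surface, level with it; the furniture and walls round the work are solid. World frame = base frame: x ahead of the robot, y to its left, z up, the work surface at z = 0. Lengths are in m, angles in rad, forces in N, time in s.
With the tool pointing down it reaches from about 0.4 to 0.85 m from the base axis. Payload 10.4 kg.
Tool frame: the origin (TCP) lies on the centre line of the jaws, within the pads' length; the fingertips stand nose_length ahead of it and the grasp point (between the pads) lies 8 mm behind it (nose_length is the distance from the TCP to the fingertips, in m); z points along the fingers, y is the line along which they close (so a half turn about z gives the same grasp; the last joint's range is limited). The gripper opens to 85 mm and grips with 20 to 120 N. Pads are 22 mm wide; open, the fingers measure 114 mm over their backs; the gripper's body (76 mm by 85 mm) begins 54 mm behind the grasp point. The pads swing forward as they close: fully open they stand 13 mm farther back than shut.
Start: joints at [1.267, 0.332, -0.065, 1.46, 0.022, 1.35, -0.088], TCP at [0.173, -0.601, 0.207] pointing down, gripper open.
Joint ranges: [-2.6, 2.6], [-0.5, 2.12], [-1.47, 1.34], [0.16, 2.42], [-1.27, 4.41], [0.06, 2.06], [-2.6, 2.6]. Speed limits (rad/s): [2.22, 2.22, 2.79, 2.79, 3.14, 3.14, 3.14].

INTERFACE

Orientations are given as a unit quaternion [x, y, z, w].
In Python, from cell import get_obs, snapshot, get_calibration, sign_off, find_in, outline_of, spot_point, nose_length gives the robot as it stands.
- The arm moves only by the shell command python3 -m creep 'ROWS' [OPENING] [FORCE]. ROWS is JSON, one flat list of numbers, 6 for each row, row after row: the shift along the tool's x, y, z in m, then the turn, a rotation vector about the tool's x, y, z in degrees. A call has 1 to 12 rows; each row shifts and turns the commanded pose from where the row before left it, along the tool's axes as they then stand; what a row does not reach is not made up. A row lasts 1/8 s, in which the tool goes at most 62.5 mm and 10.7 degrees, less where a joint would pass 70% of its speed; a pose out of reach is approached as far as the arm can. A call with a gripper value outside its range is refused whole. OPENING is the opening, from -1 (shut) to 1 (fully open), set as the call begins (- or left out, the last holds). The fingers move at their own pace and stop on an object; FORCE is the grip in N (left out, the last holds). Time passes only in rows, so rows that do not move let the fingers close. It gives the time, the measured TCP pose, the force, the opening and the grip force at its end, in the units of the state.
- get_obs(): the state, without advancing time (a new reading comes with each control period).
- snapshot(name): name is "scene" or "top" or "wrist"; returns the picture (480x640x3 uint8, blue, green, red); there is no depth.
- get_calibration(name): a dict with "vfov" (degrees; the focal length in pixels is half the picture's height over the tangent of half this angle, whatever the lens; pixels are square), "cx", "cy" (the principal point, pixels), "R" (3x3) and "t" (3): a world point X has camera coordinates R X + t. Camera axes: x right, y down, z forward; pixel columns grow to the right and rows downward; lengths in m; the calibration is good to about 2 mm. A picture is of the moment at which its call begins: read the wrist's pose just before it. get_calibration takes no time and is no camera call; for the wrist camera it gives the pose at the moment of the call.
- sign_off(): hands the job in; it is judged then, once.
Trained networks look in the newest picture that a camera, given by its name, has taken for a name from the list of things; names that differ only in an ending like _2 or _b are one class to them, and where a whole thing is asked for, a point or a joint stands for the part that bears it (a point fixed in the world has none). Each returns a list of dicts, best first, with "score" (0 to 1); they miss things now and then, are a little off and sometimes report something else, mostly with a low value. They report only what shows in the picture. A call takes as long as a camera call. They do not tell look-alikes from the thing itself.
- find_in(camera, thing): "extent" ([left, top, right, bottom] in pixels, round what is visible of it).
- outline_of(camera, thing): "mask" (480x640 bool, what is visible of it) and "extent" ([left, top, right, bottom] in pixels, round what is visible of it).
- spot_point(camera, thing): "location" ([column, row] in pixels: a listed point, or the origin of a listed thing).
The state is a dict: "time_s": time; "qpos": joint angles; "joint_vel": joint speeds; "tau": joint torques, N m; "position": TCP position; "tcp_rot": TCP orientation; "force": force on the tool from outside, world axes, zero at the start; "moment": the same for the moment, N m; "width": finger opening in m; "gripper_force": force on a finger pad.
Only numpy, scipy, OpenCV 4.12 (cv2) and the standard library are available. Lean on these libraries where they do the work, as an engineer would, in place of code of your own. Each camera call takes 0.05 s, during which the arm holds its last target. There are 200 camera calls.

## Working session

There is one attempt and no reset: what is moved stays moved. The work goes in short steps, Python scripts to look and compute and a shell command to move; the robot and the scene stay as the last step left them, time stands still between calls to the robot, and variables do not carry over. Pictures are saved under pics/ and viewed, at most 10 in all, crops included, and the job is handed in when it is done.

```bash
ls; mkdir -p pics
cat > h.py <<'E'
import numpy as np, cv2, json
from cell import *
from scipy.spatial.transform import Rotation as Rn
def cal(n):
    c=get_calibration(n); f=240/np.tan(np.radians(c['vfov'])/2)
    return f,c['cx'],c['cy'],np.array(c['R']),np.array(c['t'])
def ray(n,p,c=None):
    f,cx,cy,R,t=c or cal(n)
    d=R.T@np.array([(p[0]-cx)/f,(p[1]-cy)/f,1]); return -R.T@t,d
def at_z(n,p,z,c=None):
    o,d=ray(n,p,c); return o+d*(z-o[2])/d[2]
def proj(n,X,c=None):
    f,cx,cy,R,t=c or cal(n); x=R@np.array(X)+t; return np.array([f*x[0]/x[2]+cx,f*x[1]/x[2]+cy])
E
python3 - <<'E'
from h import *
np.set_printoptions(precision=4,suppress=True)
print(nose_length if not callable(nose_length) else nose_length())
o=get_obs(); print(o['time_s'],o['position'],o['tcp_rot'],o['width'],Rn.from_quat(o['tcp_rot']).as_matrix())
ims=[]
for n in ['scene','top']:
    im=snapshot(n); cv2.imwrite(f'pics/{n}0.png',im); ims.append(im)
    c=get_calibration(n); print(n,c['vfov'],c['cx'],c['cy'],-np.array(c['R']).T@c['t'])
    for k,z in dict(ring=.024,rig=0,nest=.04,puller=.074,pull_pin=.04,balance=.04,needle=.06,index=.06,goblet=0,other_ring=0,loose_knob=0).items():
        print(k,[(round(d['score'],2),np.round(d['location']),at_z(n,d['location'],z)[:2]) for d in spot_point(n,k)[:3]])
E
```

```text
pics
0.011
0.0 [ 0.1731 -0.6001  0.206 ] [ 0.9902  0.14   -0.0001 -0.0007] 0.08527931905237286 [[ 0.9608  0.2772 -0.0004]
 [ 0.2772 -0.9608  0.0014]
 [-0.     -0.0014 -1.    ]]
scene 55.23744598974047 320.14739818362943 246.32323350921763 [0.0006 0.5672 0.6992]
ring [(0.83, array([346., 325.]), array([ 0.4091, -0.0662])), (0.66, array([257., 377.]), array([0.4628, 0.1546]))]
rig [(0.88, array([388., 266.]), array([ 0.4638, -0.35  ]))]
nest [(0.61, array([391., 250.]), array([ 0.4676, -0.3675]))]
puller [(0.62, array([372., 272.]), array([ 0.4315, -0.2084])), (0.2, array([389., 268.]), array([ 0.4087, -0.2465]))]
pull_pin [(0.97, array([388., 253.]), array([ 0.4656, -0.3485])), (0.73, array([405., 224.]), array([ 0.5028, -0.5155]))]
balance [(0.51, array([392., 252.]), array([ 0.4594, -0.3572]))]
needle []
index [(0.53, array([405., 220.]), array([ 0.5001, -0.5047])), (0.52, array([389., 256.]), array([ 0.4439, -0.3119]))]
goblet [(0.96, array([323., 243.]), array([ 0.6738, -0.3404]))]
other_ring [(0.42, array([319., 254.]), array([ 0.6458, -0.2843]))]
loose_knob [(0.76, array([340., 
[... 239 characters left out ...]
.63, array([156., 299.]), array([0.4577, 0.1561]))]
rig [(0.92, array([394., 295.]), array([ 0.4706, -0.3474]))]
nest [(0.75, array([398., 297.]), array([ 0.4614, -0.3507]))]
puller [(0.95, array([330., 312.]), array([ 0.4272, -0.2096]))]
pull_pin [(0.86, array([396., 296.]), array([ 0.463 , -0.3459])), (0.54, array([328., 311.]), array([ 0.4321, -0.2063]))]
balance [(0.59, array([403., 295.]), array([ 0.4662, -0.3603])), (0.47, array([373., 209.]), array([ 0.6501, -0.3015]))]
needle []
index [(0.57, array([471., 283.]), array([ 0.4885, -0.4982]))]
goblet [(0.73, array([391., 200.]), array([ 0.6815, -0.347 ]))]
other_ring []
loose_knob [(0.84, array([436., 200.]), array([ 0.6831, -0.447 ]))]
```

View pics/scene0.png

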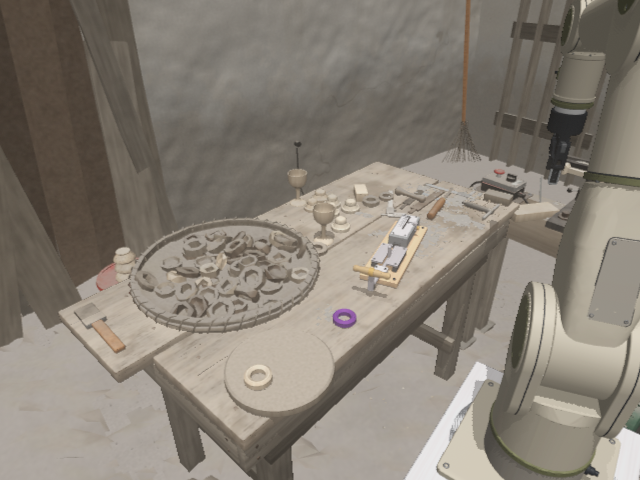

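View pics/top0.png

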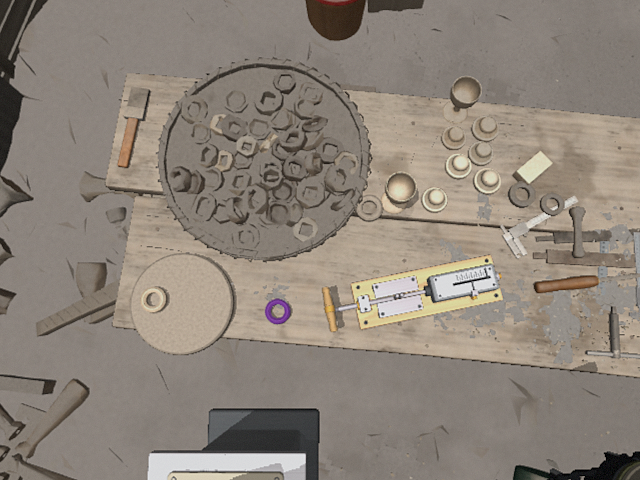

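The scene picture shows the candidates for the ring:
- The pale ring on the round board is at scene (257,377), top (154,299). This is my choice.
- The purple look-alike is at scene (345,318), top (278,312).
- The rest are other_ring at top (370,208) and the rings in the basket.

The rig's handle is at top (330,312) and its balance at top (463,285).

Run:
```python
from h import *
np.set_printoptions(precision=4,suppress=True)
C={n:cal(n) for n in ['scene','top']}
# ring: mask centroid ~ centre of body (mid height .0335)
for n in C:
    snapshot(n)
    for d in outline_of(n,'ring')[:3]:
        h=cv2.convexHull(np.argwhere(d['mask'])[:,::-1].astype(np.int32)); e=cv2.minAreaRect(h)
        m=cv2.moments(h); p=(m['m10']/m['m00'],m['m01']/m['m00'])
        print(n,round(d['score'],2),np.round(p),e[1],at_z(n,p,.0335,C[n]))
    for k,z in dict(puller=.074,rig=.0,goblet=.05).items():
        for d in outline_of(n,k)[:1]:
            h=cv2.convexHull(np.argwhere(d['mask'])[:,::-1].astype(np.int32)); e=cv2.minAreaRect(h)
            print(n,k,round(d['score'],2),e, at_z(n,e[0],z,C[n]))
im=cv2.imread('pics/top0.png'); a=cv2.resize(im[250:350,100:235],None,fx=3,fy=3,interpolation=2)
b=cv2.resize(im[240:340,310:510],None,fx=3,fy=3,interpolation=2)
s=cv2.imread('pics/scene0.png')[340:420,215:340]; s=cv2.resize(s,(a.shape[1]//1,260))
W=np.zeros((600,800,3),np.uint8); W[:300,:600]=b; W[300:600,:405]=a; W[320:580,405:800]=s[:, :395]
cv2.imwrite('pics/crop1.png',W)
```

```text
scene 0.81 [258. 377.] (25.0, 28.0) [0.4559 0.1592 0.0335]
scene 0.67 [344. 318.] (20.0, 25.0) [ 0.4182 -0.0742  0.0335]
scene puller 0.55 ((377.2677001953125, 271.2563781738281), (28.475177764892578, 39.33300018310547), 64.79888153076172) [ 0.4233 -0.2177  0.074 ]
scene rig 0.93 ((395.014404296875, 255.35943603515625), (44.48386764526367, 86.1980972290039), 42.709388732910156) [ 0.4727 -0.4052  0.    ]
scene goblet 0.92 ((324.0, 224.0), (42.0, 22.0), 90.0) [ 0.6837 -0.3605  0.05  ]
top 0.9 [277. 311.] (24.0, 25.0) [ 0.4325 -0.1006  0.0335]
top 0.67 [154. 299.] (26.0, 26.0) [0.4577 0.1585 0.0335]
top puller 0.93 ((358.0098876953125, 311.9010009765625), (76.2198486328125, 43.38362121582031), 5.7105937004089355) [ 0.4277 -0.2652  0.074 ]
top rig 0.57 ((412.9234619140625, 294.0987854003906), (49.485347747802734, 180.2281494140625), 78.59344482421875) [ 0.4717 -0.3885  0.    ]
top goblet 0.64 ((397.60003662109375, 192.3000030517578), (30.857738494873047, 43.826927185058594), 26.56505012512207) [ 0.6847 -0.3548  0.05  ]
```

View pics/crop1.png

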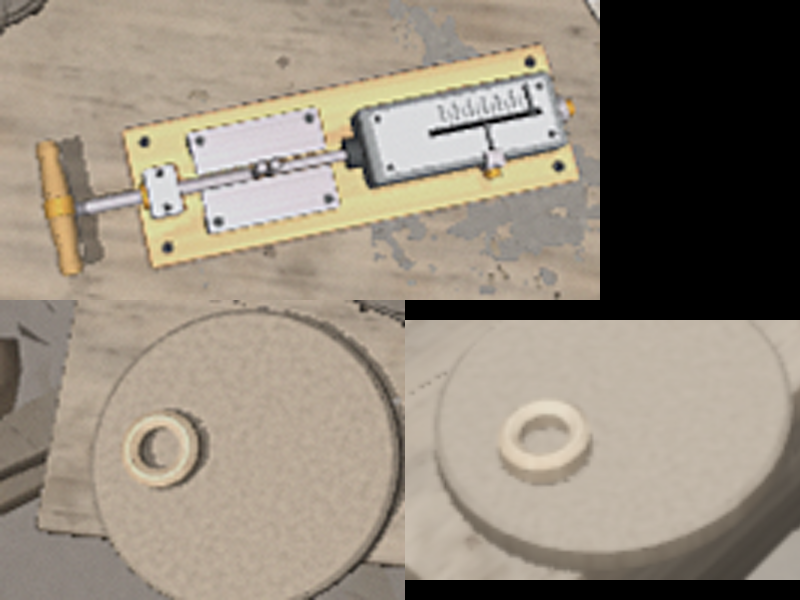

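The close crop confirms the choice: the plain pale ring on the round board at top (154,299), about (0.457, 0.158). In the full top picture the pins are near (398,296), the needle near (486,272) and the index bar near (473,287). I'll look at the rig with the wrist camera on the way.

```bash
python3 -m creep '[0.049,-0.023,-0.01,0,0,0, 0.049,-0.023,-0.01,0,0,0, 0.049,-0.023,-0.01,0,0,0, 0.049,-0.023,-0.01,0,0,0, 0.049,-0.023,-0.01,0,0,0, 0.049,-0.023,-0.01,0,0,0, 0.049,-0.023,-0.01,0,0,0, 0,0,0,0,0,0, 0,0,0,0,0,0]'
python3 - <<'E'
from h import *
np.set_printoptions(precision=4,suppress=True)
print(nose_length if not callable(nose_length) else nose_length())
c=cal('wrist'); im=snapshot('wrist'); cv2.imwrite('pics/w1.png',im); print(-c[3].T@c[4],c[3])
for k,z in dict(nest=.04,puller=.074,pull_pin=.04,balance=.04,needle=.06,index=.06).items():
    print(k,[(round(d['score'],2),np.round(d['location']),at_z('wrist',d['location'],z,c)[:2]) for d in spot_point('wrist',k)[:3]])
E
```

```text
time_s: 2.82
position: [0.4577, -0.3513, 0.2767]
tcp_rot: [0.99, 0.14, -0.0, 0.0]
force: [-0.3, 0.3, 0.4]
width: 0.085
gripper_force: 0.0
0.011
[ 0.5245 -0.331   0.4431] [[ 0.2772 -0.9608  0.0013]
 [-0.9241 -0.2662  0.2742]
 [-0.2631 -0.0772 -0.9617]]
nest [(0.59, array([313., 188.]), array([ 0.4626, -0.3453]))]
puller [(0.84, array([167., 185.]), array([ 0.4312, -0.2064]))]
pull_pin [(0.92, array([311., 187.]), array([ 0.4635, -0.3426]))]
balance [(0.71, array([321., 189.]), array([ 0.4645, -0.3533]))]
needle [(0.75, array([498., 205.]), array([ 0.5017, -0.532 ]))]
index [(0.72, array([466., 203.]), array([ 0.4944, -0.4993]))]
```

View pics/w1.png

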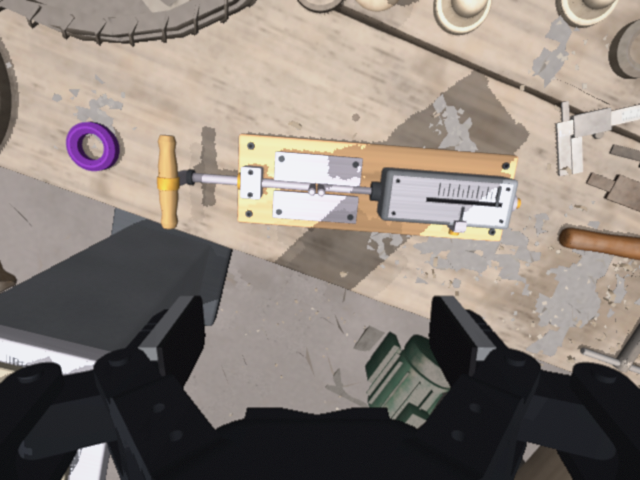

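Wrist view: handle at (167,182), pins at about (313–321,188), needle at (498,200), index bar at (460,212). I'll zoom in on the pins to fix the nest exactly.

Run:
```python
import cv2,numpy as np
im=cv2.imread('pics/w1.png')
a=cv2.resize(im[165:215,270:370],None,fx=8,fy=8,interpolation=2); b=cv2.resize(im[170:240,400:525],(500,280),interpolation=2)
W=np.zeros((600,800,3),np.uint8); W[:350]=a[:350]; W[350:600,:500]=b[:250]; cv2.imwrite('pics/crop2.png',W)
```

```text
(no output)
```

View pics/crop2.png

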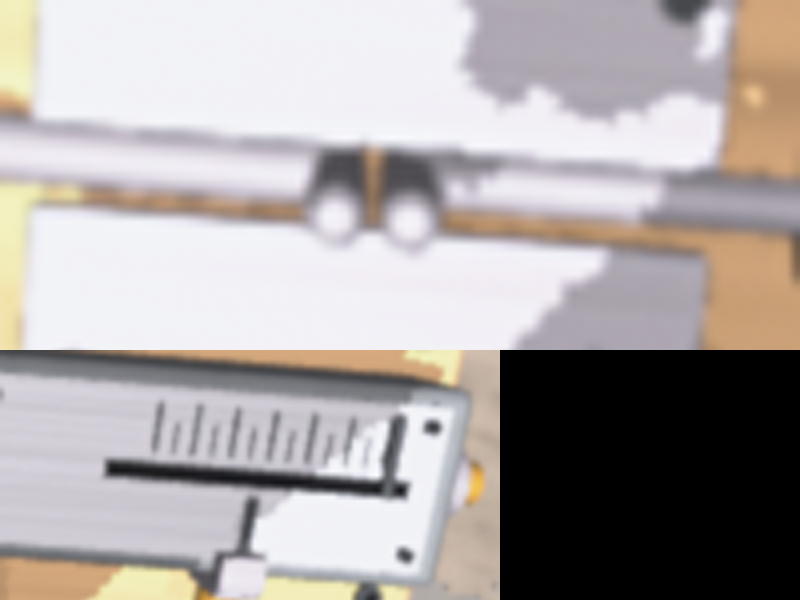

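```bash
cat > meas.py <<'E'
from h import *
np.set_printoptions(precision=4,suppress=True)
# wrist cal at w1 pose: arm still there
c=cal('wrist'); W=lambda p,z: at_z('wrist',p,z,c)[:2]
mid=W((316.6,191.8),.064); h=W((167,182),.083); n=W((497.2,205),.06); i=W((463.7,203),.06)
print('nest',mid,'handle',h,'needle',n,'index',i,np.linalg.norm(n-i))
for a,b in ((h,n),(h,mid),(mid,n),(n,i)): v=b-a; print(np.degrees(np.arctan2(v[1],v[0])),np.linalg.norm(v))
print(W((311.9,191.5),.064),W((321.3,192.1),.064))
# top/scene
p=at_z('top',(310+265/3,240+168/3),.064); print('top nest',p)
E
python3 meas.py
```

```text
nest [ 0.4639 -0.349 ] handle [ 0.4367 -0.209 ] needle [ 0.5014 -0.5315] index [ 0.4938 -0.4976] 0.034753116982777596
-78.65588657257297 0.3289518290319271
-79.01073324094597 0.14265910825165687
-78.38416010624526 0.18629755175882087
102.58258032605659 0.034753116982777596
[ 0.4629 -0.3444] [ 0.4649 -0.3536]
top nest [ 0.4607 -0.348   0.064 ]
```

```bash
python3 -m creep '[0.0141,-0.0489,0.008,0,0,-9.58, 0.0221,-0.0459,0.008,0,0,-9.58, 0.0294,-0.0415,0.008,0,0,-9.58, 0.0359,-0.0361,0.008,0,0,-9.58, 0.0414,-0.0296,0.008,0,0,-9.58, 0.0457,-0.0223,0.008,0,0,-9.58, 0.0488,-0.0144,0.008,0,0,-9.58, 0.0505,-0.006,0.008,0,0,-9.58, 0.0508,0.0024,0.008,0,0,-9.58, 0.0497,0.0108,0.008,0,0,0, 0,0,0,0,0,0, 0,0,0,0,0,0]' 0.9 20
python3 - <<'E'
from h import *
np.set_printoptions(precision=4,suppress=True)
o=get_obs(); R=Rn.from_quat(o['tcp_rot']).as_matrix(); print(o['position'],R[:,0],R[:,2],o['width'],o['qpos'])
c=cal('wrist'); im=snapshot('wrist'); cv2.imwrite('pics/w2.png',im)
for d in outline_of('wrist','ring')[:3]:
    m=d['mask'].astype(np.uint8); h=cv2.convexHull(np.argwhere(m)[:,::-1].astype(np.int32)); e=cv2.fitEllipse(h)
    print(round(d['score'],2),d['extent'],e,at_z('wrist',e[0],.0335,c))
print(spot_point('wrist','ring')[:2])
E
```

```text
time_s: 4.68
position: [0.4584, 0.1573, 0.1968]
tcp_rot: [0.627, 0.779, -0.0, 0.0]
force: [0.3, -0.9, -1.6]
width: 0.0811
gripper_force: 0.0
[0.4584 0.1573 0.1968] [-0.2127  0.9771 -0.0004] [-0.0001 -0.0004 -1.    ] 0.08106215509111928 [ 0.3654  0.0891 -0.8198  1.7983  0.0683  1.2832 -0.2575]
0.68 [222.9, 396.7, 269.5, 424.4] ((245.32017517089844, 411.15283203125), (35.28800964355469, 45.75533676147461), 69.59850311279297) [ 0.4319 -0.0689  0.0335]
0.56 [284.3, 170.2, 344.8, 235.4] ((315.1180725097656, 204.97622680664062), (61.44044876098633, 61.88681411743164), 170.29483032226562) [0.4566 0.1604 0.0335]
[{'location': [313.8, 200.7], 'score': 0.83}, {'location': [248.6, 409.4], 'score': 0.8}]
```

Run:
```python
from h import *
np.set_printoptions(precision=4,suppress=True)
print(nose_length if not callable(nose_length) else nose_length(), type(nose_length))
o=get_obs(); R=Rn.from_quat(o['tcp_rot']).as_matrix(); P=np.array(o['position']); c=cal('wrist'); print(c[0],get_obs()['width'])
for z in (-.02,-.01,0,.005,.011,.018,.024):
    print(z,[proj('wrist',P+R@np.array([x,s*o['width']/2,z]),c).round() for s in(-1,1) for x in (.011,-.011)])
im=cv2.imread('pics/w2.png'); a=cv2.resize(im[160:480,140:500],(675,600),interpolation=2); cv2.imwrite('pics/crop3.png',a)
```

```text
0.011 <class 'float'>
379.2383554571026 0.08095020999252267
-0.02 [array([218., 275.]), array([222., 323.]), array([414., 275.]), array([410., 323.])]
-0.01 [array([224., 267.]), array([227., 312.]), array([408., 267.]), array([405., 312.])]
0 [array([229., 259.]), array([232., 302.]), array([403., 259.]), array([400., 302.])]
0.005 [array([231., 256.]), array([234., 298.]), array([401., 256.]), array([398., 298.])]
0.011 [array([234., 252.]), array([237., 293.]), array([398., 252.]), array([396., 293.])]
0.018 [array([237., 247.]), array([239., 287.]), array([395., 247.]), array([393., 287.])]
0.024 [array([239., 244.]), array([241., 282.]), array([393., 244.]), array([391., 283.])]
```

View pics/crop3.png

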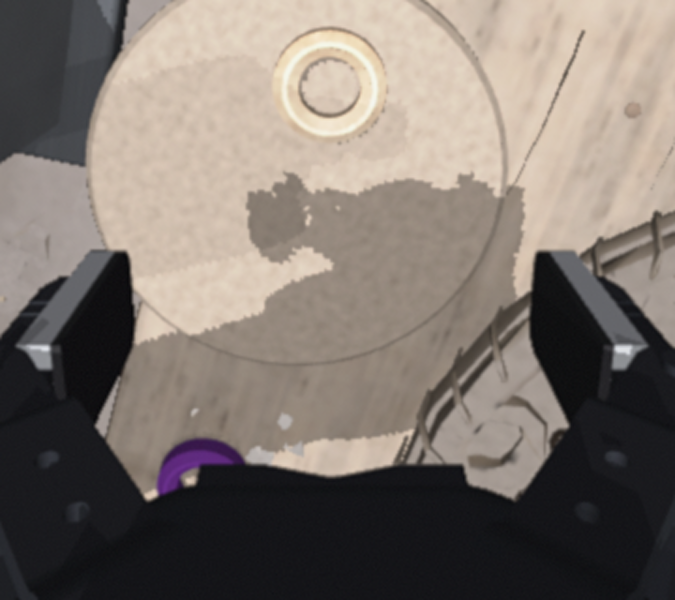

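Crop of wrist view: the fingertips show at about crop (128,252) and (535,252), farther back than I expected. I'll descend to a safe height above the ring and check the tips from the side.

```bash
python3 -m creep '[0.001,-0.0005,0.03,0,0,0, 0.001,-0.0005,0.03,0,0,0, 0,0,0.03,0,0,0, 0,0,0.031,0,0,0, 0,0,0,0,0,0, 0,0,0,0,0,0]' 0.6 20
python3 - <<'E'
from h import *
np.set_printoptions(precision=4,suppress=True)
o=get_obs(); R=Rn.from_quat(o['tcp_rot']).as_matrix(); P=np.array(o['position']); print(P,o['width'])
c=cal('wrist'); w=snapshot('wrist'); im=snapshot('scene'); cs=cal('scene')
for d in outline_of('wrist','ring')[:3]:
    h=cv2.convexHull(np.argwhere(d['mask'])[:,::-1].astype(np.int32)); e=cv2.fitEllipse(h); print(round(d['score'],2),e,at_z('wrist',e[0],.0335,c))
S=6; x0,y0=210,300; a=cv2.resize(im[y0:y0+90,x0:x0+90],None,fx=S,fy=S,interpolation=2)
for z,col in ((-.036,(0,0,255)),(-.008,(0,255,255)),(0,(0,255,0)),(.011,(255,0,0)),(.024,(255,0,255))):
    for s in(-1,1):
        q=proj('scene',P+R@np.array([0,s*o['width']/2,z]),cs); cv2.circle(a,tuple(int(v) for v in ((q-[x0,y0])*S)),3,col,-1)
b=cv2.resize(w[100:480,140:500],(250,264)); W=np.zeros((540,800,3),np.uint8); W[:,:540]=a; W[:264,545:795]=b
cv2.imwrite('pics/crop4.png',W); cv2.imwrite('pics/w3.png',w)
E
```

```text
time_s: 5.58
position: [0.4577, 0.1596, 0.077]
tcp_rot: [0.628, 0.779, 0.0, 0.0]
force: [0.7, 0.4, 0.4]
width: 0.0685
gripper_force: 0.0
[0.4577 0.1596 0.077 ] 0.0684893302983128
0.68 ((315.0516662597656, 249.63357543945312), (92.9044418334961, 93.35452270507812), 81.52608489990234) [0.4568 0.1607 0.0335]
```

View pics/crop4.png

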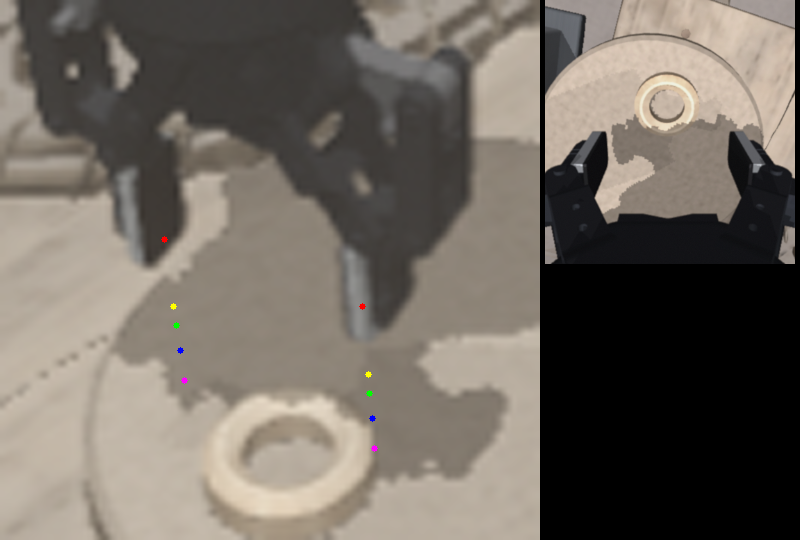

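The side view puts the fingertips about 25 mm above the reported TCP, between the red dot (−36 mm) and the yellow dot (−8 mm). That contradicts nose_length = 11 mm ahead. The ring is at about crop (290,455), centred under the jaws. I'll go down in guarded steps and trust contact and the pictures over the stated number.

```bash
python3 -m creep '[0.0013,-0.0006,0.019,0,0,0, 0,0,0.018,0,0,0, 0,0,0,0,0,0, 0,0,0,0,0,0]' 0.6 20
python3 - <<'E'
from h import *
np.set_printoptions(precision=4,suppress=True)
o=get_obs(); R=Rn.from_quat(o['tcp_rot']).as_matrix(); P=np.array(o['position']); print(P,o['width'],o['force'])
w=snapshot('wrist'); im=snapshot('scene'); cs=cal('scene'); c=cal('wrist')
S=6; x0,y0=210,310; a=cv2.resize(im[y0:y0+90,x0:x0+90],None,fx=S,fy=S,interpolation=2)
for z,col in ((-.03,(0,0,255)),(-.02,(0,255,255)),(-.01,(0,255,0))):
    for s in(-1,1):
        q=proj('scene',P+R@np.array([.011,s*o['width']/2,z]),cs); cv2.circle(a,tuple(int(v) for v in ((q-[x0,y0])*S)),3,col,-1)
        q=proj('wrist',P+R@np.array([.011,s*o['width']/2,z]),c); cv2.circle(w,tuple(int(v) for v in q),2,col,-1)
b=cv2.resize(w[180:420,180:450],(250,222)); W=np.zeros((540,800,3),np.uint8); W[:,:540]=a; W[:222,545:795]=b
cv2.imwrite('pics/crop5.png',W)
E
```

```text
time_s: 6.22
position: [0.456, 0.1611, 0.0387]
tcp_rot: [0.627, 0.779, -0.0, -0.0]
force: [0.5, -0.1, 0.3]
width: 0.0684
gripper_force: 0.0
[0.456  0.1611 0.0387] 0.06837234896948406 [ 0.491  -0.146   0.2683]
```

View pics/crop5.png

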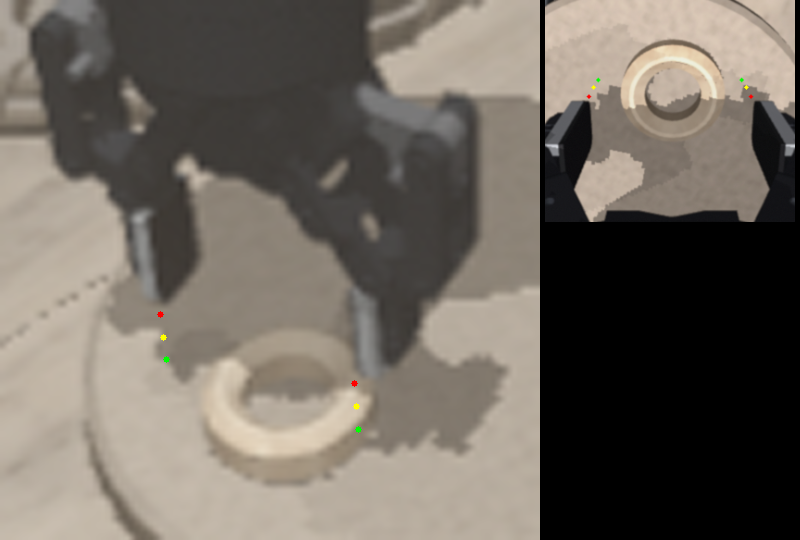

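The wrist and scene views agree: at this opening the tips stand about 33 mm behind the reported TCP, so they are at z ≈ 0.072. The jaws are centred on the ring (crop column 672 for both). I'll descend by that measure and watch the force.

```bash
python3 -m creep '[0,0,0.014,0,0,0, 0,0,0.013,0,0,0, 0,0,0.006,0,0,0, 0,0,0,0,0,0]' 0.6 20; python3 -m creep '[0,0,0.003,0,0,0, 0,0,0,0,0,0, 0,0,0,0,0,0]'
```

```text
time_s: 6.82
position: [0.4555, 0.1609, 0.0052]
tcp_rot: [0.627, 0.779, -0.0, -0.0]
force: [0.1, 0.1, 0.2]
width: 0.068
gripper_force: 0.0
time_s: 7.2
position: [0.4562, 0.1609, 0.003]
tcp_rot: [0.627, 0.779, 0.0, 0.0]
force: [-0.6, 0.0, 0.2]
width: 0.0683
gripper_force: 0.0
```

```bash
python3 -m creep '[0,0,0,0,0,0, 0,0,0,0,0,0, 0,0,0,0,0,0, 0,0,0,0,0,0, 0,0,0,0,0,0]' 0.15 22
```

```text
time_s: 7.82
position: [0.4562, 0.1609, 0.0032]
tcp_rot: [0.627, 0.779, -0.0, 0.0]
force: [-2.1, -0.9, 5.4]
width: 0.052
gripper_force: 22.3
```

```bash
python3 -m creep '[0,0,-0.015,0,0,0, 0,0,-0.03,0,0,0, 0,0,-0.04,0,0,0, 0,0,-0.04,0,0,0]'; python3 -m creep '[-0.03,-0.006,-0.02,0,0,0, -0.05,-0.01,0,0,0,0, -0.055,-0.0113,0,0,0,0, -0.055,-0.0113,0,0,0,0, -0.055,-0.0113,0,0,0,0, -0.055,-0.0113,0,0,0,0, -0.055,-0.0113,0,0,0,0, -0.055,-0.0113,0,0,0,0, -0.05,-0.01,0,0,0,0, -0.039,-0.0078,0,0,0,0, 0,0,0,0,0,0, 0,0,0,0,0,0]'
python3 - <<'E'
from h import *
np.set_printoptions(precision=4,suppress=True)
o=get_obs(); R=Rn.from_quat(o['tcp_rot']).as_matrix(); P=np.array(o['position']); print(P,o['width'],R[:,0],o['qpos'])
c=cal('wrist'); w=snapshot('wrist'); cv2.imwrite('pics/w4.png',w)
for d in outline_of('wrist','ring')[:2]:
    h=cv2.convexHull(np.argwhere(d['mask'])[:,::-1].astype(np.int32)); e=cv2.fitEllipse(h); print(round(d['score'],2),e,at_z('wrist',e[0],P[2]+.03,c)-P)
for k,z in dict(nest=.04,puller=.074,pull_pin=.04,balance=.04,needle=.06,index=.06).items():
    print(k,[(round(d['score'],2),np.round(d['location']),at_z('wrist',d['location'],z,c)[:2]) for d in spot_point('wrist',k)[:2]])
E
```

```text
time_s: 8.32
position: [0.4558, 0.1611, 0.1299]
tcp_rot: [0.627, 0.779, 0.0, 0.0]
force: [-0.2, -0.1, -0.7]
width: 0.0521
gripper_force: 23.6
time_s: 9.82
position: [0.4635, -0.3474, 0.1484]
tcp_rot: [0.627, 0.779, 0.0, 0.0]
force: [0.5, 0.1, 0.2]
width: 0.0517
gripper_force: 23.6
[ 0.4635 -0.3474  0.1484] 0.05169308192173001 [-0.2139  0.9769  0.0004] [ 0.9074  0.3006 -0.4096  1.646   0.125   1.2207  0.6868]
0.84 ((316.1322937011719, 311.02911376953125), (136.06947326660156, 138.76646423339844), 90.93147277832031) [ 0.0001 -0.0002  0.03  ]
nest [(0.62, array([314., 226.]), array([ 0.4625, -0.3493]))]
puller [(0.36, array([562., 203.]), array([ 0.6135, -0.2911])), (0.25, array([522., 356.]), array([ 0.6289, -0.4033]))]
pull_pin [(0.81, array([316., 217.]), array([ 0.462 , -0.3421]))]
balance [(0.76, array([318., 232.]), array([ 0.4661, -0.3532]))]
needle []
index []
```

```bash
python3 -m creep '[-0.001,-0.0007,0.03,0,0,0, 0,0,0.035,0,0,0, 0,0,0.025,0,0,0, 0,0,0.008,0,0,0, 0,0,0,0,0,0]'; python3 -m creep '[0,0,0.004,0,0,0, 0,0,0.004,0,0,0, 0,0,0.003,0,0,0, 0,0,0,0,0,0]'
python3 - <<'E'
from h import *
np.set_printoptions(precision=4,suppress=True)
o=get_obs(); P=np.array(o['position']); print(P,o['force'],o['moment'])
c=cal('wrist'); w=snapshot('wrist'); cv2.imwrite('pics/w5.png',w)
for d in outline_of('wrist','ring')[:2]:
    h=cv2.convexHull(np.argwhere(d['mask'])[:,::-1].astype(np.int32)); e=cv2.fitEllipse(h); print(round(d['score'],2),e,at_z('wrist',e[0],P[2]+.03,c)-P)
x,y=e[0]; x=int(x);y=int(y)
cv2.imwrite('pics/crop6.png',cv2.resize(w[y-90:y+90,x-120:x+120],None,fx=3.3,fy=3.3,interpolation=2))
E
```

```text
time_s: 10.85
position: [0.4628, -0.3494, 0.0501]
tcp_rot: [0.627, 0.779, 0.0, -0.0]
force: [0.4, 0.2, 0.1]
width: 0.0519
gripper_force: 23.6
time_s: 11.35
position: [0.4625, -0.3494, 0.0387]
tcp_rot: [0.627, 0.779, -0.0, -0.0]
force: [-0.5, -0.1, -0.6]
width: 0.0519
gripper_force: 23.6
[ 0.4625 -0.3494  0.0387] [-0.524  -0.1205 -0.5937] [0.0809 0.0242 0.0285]
0.6 ((316.0555725097656, 310.8752746582031), (134.97035217285156, 137.55587768554688), 94.46368408203125) [ 0.0001 -0.0001  0.03  ]
```

View pics/crop6.png

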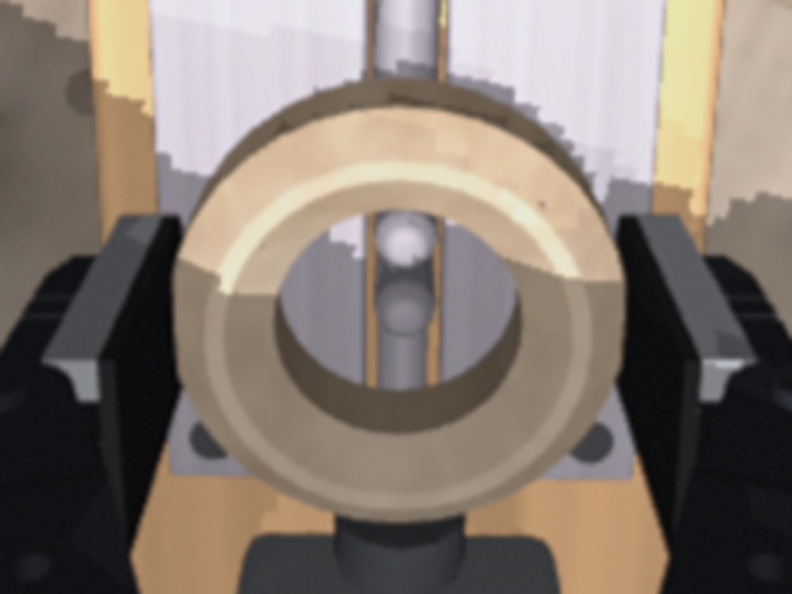

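Both pins show inside the bore, with tops at crop (405,240) and (405,305). They are centred across the bore to within 1 mm. I'll check along the rig axis.

Run:
```python
from h import *
np.set_printoptions(precision=4,suppress=True)
o=get_obs(); P=np.array(o['position']); R=Rn.from_quat(o['tcp_rot']).as_matrix()
for v in (240,270,305):
    X=at_z('wrist',(316+404/3.3-120,310+v/3.3-90),.063); print(X, R.T@(X-P))
```

```text
[ 0.4627 -0.3443  0.063 ] [ 0.005   0.001  -0.0241]
[ 0.4635 -0.3483  0.063 ] [ 0.0009  0.001  -0.0241]
[ 0.4646 -0.353   0.063 ] [-0.0039  0.001  -0.0241]
```

```bash
python3 -m creep '[0.0005,0.001,0.004,0,0,0, 0,0,0.004,0,0,0, 0,0,0.004,0,0,0, 0,0,0.004,0,0,0, 0,0,0,0,0,0]';python3 -m creep '[0,0,0.003,0,0,0, 0,0,0,0,0,0, 0,0,0,0,0,0]'
```

```text
time_s: 12.08
position: [0.4633, -0.3486, 0.0224]
tcp_rot: [0.627, 0.779, -0.0, -0.0]
force: [0.4, -0.6, -0.7]
width: 0.0519
gripper_force: 23.6
time_s: 12.45
position: [0.4636, -0.3488, 0.0199]
tcp_rot: [0.627, 0.779, -0.0, 0.0]
force: [0.4, -0.4, -0.2]
width: 0.0519
gripper_force: 23.6
```

```bash
python3 -m creep '[0,0,0.0015,0,0,0, 0,0,0,0,0,0]'; python3 -m creep '[0,0,0,0,0,0, 0,0,0,0,0,0, 0,0,0,0,0,0, 0,0,0,0,0,0, 0,0,0,0,0,0]' 0.6 20
python3 - <<'E'
from h import *
np.set_printoptions(precision=4,suppress=True)
o=get_obs(); P=np.array(o['position']); print(P,o['width'])
c=cal('wrist'); w=snapshot('wrist'); cv2.imwrite('pics/w6.png',w)
for d in outline_of('wrist','ring')[:2]:
    h=cv2.convexHull(np.argwhere(d['mask'])[:,::-1].astype(np.int32)); e=cv2.fitEllipse(h); print(round(d['score'],2),e,at_z('wrist',e[0],.0495,c))
E
```

```text
time_s: 12.7
position: [0.4638, -0.3489, 0.0192]
tcp_rot: [0.627, 0.779, -0.0, 0.0]
force: [-2.7, 2.5, 8.9]
width: 0.0519
gripper_force: 24.4
time_s: 13.32
position: [0.4635, -0.3487, 0.0183]
tcp_rot: [0.627, 0.779, -0.0, 0.0]
force: [-0.3, 0.1, 1.0]
width: 0.0685
gripper_force: 0.0
[ 0.4635 -0.3487  0.0183] 0.0685274161110563
0.66 ((316.55316162109375, 312.5122985839844), (136.1186981201172, 139.99867248535156), 92.87033081054688) [ 0.4638 -0.3489  0.0495]
```

The ring is released at (0.4638, −0.3489), on the nest. I'll lift and go to the handle with a quarter turn.

```bash
python3 -m creep '[0,0,-0.01,0,0,0, 0,0,-0.03,0,0,0, 0,0,-0.04,0,0,0, 0,0,-0.04,0,0,0, 0,0,-0.015,0,0,0]'; python3 -m creep '[0.0161,0,0,0,0,10, 0.0159,-0.0028,0,0,0,10, 0.0152,-0.0055,0,0,0,10, 0.0140,-0.0081,0,0,0,10, 0.0124,-0.0104,0,0,0,10, 0.0104,-0.0124,0,0,0,10, 0.0081,-0.0140,0,0,0,10, 0.0055,-0.0152,0,0,0,10, 0.0028,-0.0159,0,0,0,10, 0,0,0,0,0,0, 0,0,0,0,0,0]' 0.2 20
python3 - <<'E'
from h import *
np.set_printoptions(precision=4,suppress=True)
o=get_obs(); P=np.array(o['position']); R=Rn.from_quat(o['tcp_rot']).as_matrix(); print(P,o['width'],R[:,0],R[:,2],o['qpos'])
c=cal('wrist'); w=snapshot('wrist'); cv2.imwrite('pics/w7.png',w)
for k,z in dict(ring=.0495,puller=.074,index=.06,needle=.06).items():
  for d in outline_of('wrist',k)[:2]:
    h=cv2.convexHull(np.argwhere(d['mask'])[:,::-1].astype(np.int32)); e=cv2.minAreaRect(h); print(k,round(d['score'],2),e,at_z('wrist',e[0],z,c))
for k,z in dict(nest=.04,puller=.074,pull_pin=.04,balance=.04,needle=.06,index=.06).items():
    print(k,[(round(d['score'],2),np.round(d['location']),at_z('wrist',d['location'],z,c)[:2]) for d in spot_point('wrist',k)[:2]])
E
```

```text
time_s: 14.05
position: [0.4647, -0.3493, 0.1567]
tcp_rot: [0.627, 0.779, -0.0, 0.002]
force: [0.2, -0.5, -0.7]
width: 0.0686
gripper_force: 0.0
time_s: 15.42
position: [0.4325, -0.2073, 0.1532]
tcp_rot: [0.994, 0.109, -0.0, 0.0]
force: [-0.2, -0.5, 0.3]
width: 0.051
gripper_force: 0.0
[ 0.4325 -0.2073  0.1532] 0.050964470720295196 [ 0.9762  0.2168 -0.0001] [-0.0001 -0.0003 -1.    ] [ 0.7013  0.0726 -0.362   1.8882  0.028   1.1855 -1.0227]
ring 0.95 ((515.5999755859375, 224.69998168945312), (78.1082534790039, 74.31351470947266), 18.43494987487793) [ 0.4644 -0.3495  0.0495]
ring 0.78 ((186.25001525878906, 180.25001525878906), (68.58935546875, 65.05381774902344), 45.0) [ 0.4444 -0.1089  0.0495]
puller 0.8 ((397.00299072265625, 204.60818481445312), (129.6428985595703, 224.37783813476562), 72.79513549804688) [ 0.4636 -0.2539  0.074 ]
needle 0.58 ((541.5, 225.0), (20.0, 73.0), 90.0) [ 0.4696 -0.3613  0.06  ]
nest [(0.93, array([509., 224.]), array([ 0.4624, -0.3498]))]
puller [(0.85, array([315., 233.]), array([ 0.4329, -0.2053])), (0.62, array([508., 226.]), array([ 0.4657, -0.3305]))]
pull_pin [(0.71, array([504., 220.]), array([ 0.4646, -0.3451]))]
balance [(0.93, array([516., 222.]), array([ 0.4654, -0.3542]))]
needle []
index []
```

```bash
python3 -m creep '[0.0005,-0.001,0.03,0,0,0, 0,0,0.04,0,0,0, 0,0,0.03,0,0,0, 0,0,0.008,0,0,0, 0,0,0,0,0,0]'; python3 -m creep '[0,0,0.005,0,0,0, 0,0,0.005,0,0,0, 0,0,0,0,0,0, 0,0,0,0,0,0]'
```

```text
time_s: 16.6
position: [0.433, -0.2056, 0.0457]
tcp_rot: [0.994, 0.107, 0.0, -0.0]
force: [-0.2, -1.2, 0.1]
width: 0.0512
gripper_force: 0.0
time_s: 17.1
position: [0.4329, -0.2056, 0.0355]
tcp_rot: [0.994, 0.107, 0.0, 0.0]
force: [0.1, -0.1, 0.2]
width: 0.0511
gripper_force: 0.0
```

```bash
python3 -m creep '[0,0,0,0,0,0, 0,0,0,0,0,0, 0,0,0,0,0,0, 0,0,0,0,0,0, 0,0,0,0,0,0, 0,0,0,0,0,0]' -0.8 60
python3 - <<'E'
from h import *
np.set_printoptions(precision=4,suppress=True)
for n in ('scene','top','wrist'):
    im=snapshot(n); cv2.imwrite(f'pics/{n}8.png',im)
    for k,z in dict(balance=.04,needle=.06,index=.06,ring=.04).items():
        print(n,k,[(round(d['score'],2),np.round(d['location'],1),at_z(n,d['location'],z)[:2]) for d in spot_point(n,k)[:2]])
E
```

```text
time_s: 17.85
position: [0.433, -0.2058, 0.0357]
tcp_rot: [0.994, 0.107, 0.0, 0.0]
force: [-1.1, 0.2, 5.5]
width: 0.0161
gripper_force: 58.9
scene balance []
scene needle []
scene index [(0.56, array([409.7, 223.3]), array([ 0.4791, -0.4924]))]
scene ring [(0.7, array([343.7, 321.6]), array([ 0.4087, -0.0573])), (0.5, array([388.9, 251.5]), array([ 0.4678, -0.3565]))]
top balance [(0.65, array([391.7, 199.3]), array([ 0.6721, -0.3431])), (0.56, array([398.3, 295.5]), array([ 0.4643, -0.3514]))]
top needle []
top index [(0.46, array([469.8, 279.3]), array([ 0.4956, -0.4959]))]
top ring [(0.93, array([398.7, 295.1]), array([ 0.4651, -0.3522])), (0.62, array([401.3, 296.5]), array([ 0.4622, -0.3575]))]
wrist balance []
wrist needle []
wrist index []
wrist ring [(0.8, array([123.3, 211.1]), array([ 0.4483, -0.1153])), (0.74, array([638.6, 281.3]), array([ 0.4655, -0.35  ]))]
```

The handle is gripped (16 mm reading, 59 N). I'll draw part way first, then measure the needle against the index in the rectified top view.

```bash
python3 -m creep '[0,-0.004,0,0,0,0, 0,-0.005,0,0,0,0, 0,-0.005,0,0,0,0, 0,-0.005,0,0,0,0, 0,-0.005,0,0,0,0, 0,-0.004,0,0,0,0, 0,0,0,0,0,0, 0,0,0,0,0,0, 0,0,0,0,0,0]'
cat > rect.py <<'E'
from h import *
def rect(n,im,z=.06,o=(.4938,-.4976),hd=-77.7,pp=2000,sx=(-.075,.075),sy=(-.03,.03)):
    c=cal(n); x=np.array([np.cos(np.radians(hd)),np.sin(np.radians(hd))]); y=np.array([-x[1],x[0]])
    xs=np.arange(*sx,1/pp); ys=np.arange(sy[1],sy[0],-1/pp); X,Y=np.meshgrid(xs,ys)
    W=np.stack([o[0]+X*x[0]+Y*y[0],o[1]+X*x[1]+Y*y[1],np.full(X.shape,z)],-1)
    q=W@c[3].T+c[4]; u=(c[0]*q[...,0]/q[...,2]+c[1]).astype(np.float32); v=(c[0]*q[...,1]/q[...,2]+c[2]).astype(np.float32)
    return cv2.remap(im,u,v,cv2.INTER_CUBIC)
E
python3 - <<'E'
from rect import *
o=get_obs(); print(o['position'],o['force'],o['gripper_force'],o['width'])
a=cv2.imread('pics/top8.png'); im=snapshot('top'); cv2.imwrite('pics/top9.png',im)
s0=cv2.imread('pics/scene8.png'); s=snapshot('scene'); cv2.imwrite('pics/scene9.png',s)
T=[rect('top',a),rect('top',im),rect('scene',s0),rect('scene',s)]
# label
W=np.vstack([np.hstack(T[:2]),np.hstack(T[2:])]); print(W.shape); W=cv2.resize(W,(800,int(W.shape[0]*800/W.shape[1])),interpolation=cv2.INTER_CUBIC)
g=[cv2.cvtColor(t,6).astype(int) for t in T]
D=np.vstack([cv2.applyColorMap(np.clip(128+2*(g[i+1]-g[i]),0,255).astype(np.uint8),2) for i in(0,2)]); D=cv2.resize(D,(400,320))
Z=np.zeros((600,800,3),np.uint8); h=min(W.shape[0],600); Z[:h]=W[:h]; 
if h<360: Z[h:h+240,:300]=cv2.resize(D,(300,240))
cv2.imwrite('pics/r1.png',Z)
E
```

```text
time_s: 19.73
position: [0.4274, -0.1789, 0.0357]
tcp_rot: [0.994, 0.107, 0.001, 0.001]
force: [1.5, -6.9, 3.5]
width: 0.0164
gripper_force: 58.7
[ 0.4274494  -0.17894481  0.03567057] [ 1.5021507  -6.93553164  3.50437598] 58.749916702508926 0.0163913297491292
(240, 600, 3)
```

View pics/r1.png

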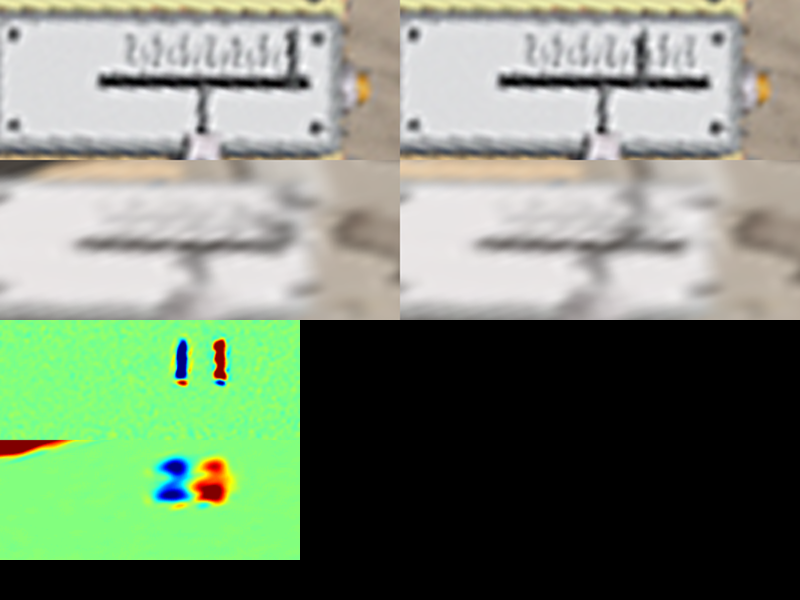

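The rectified top view shows the index bar at column 203 and the needle moved from column 292 to 241 (of 400 columns per 150 mm). About 14 mm remain; I'll get it to sub-pixel.

```bash
cat > ned.py <<'E'
from rect import *
def bars(im,ref=None):
    g=255-cv2.cvtColor(rect('top',im),6).astype(float)   # 300x120, 2px/mm
    def cen(r0,r1,c0,c1):
        p=g[r0:r1,c0:c1].mean(0); p=np.clip(p-np.percentile(p,60),0,None); k=p.argmax(); s=slice(max(k-5,0),k+6)
        return c0+(np.arange(len(p))[s]*p[s]).sum()/p[s].sum()
    return cen(68,88,120,190), g
def needle(im,ref):
    a=cv2.cvtColor(rect('top',im),6).astype(float); b=cv2.cvtColor(rect('top',ref),6).astype(float)
    d=np.clip((b-a)[26:56].mean(0)-8,0,None); k=d.argmax(); s=slice(k-6,k+7); i=np.arange(len(d))
    return (i[s]*d[s]).sum()/d[s].sum()
def report(im):
    r8=cv2.imread('pics/top8.png'); ix=bars(im)[0]; nd=needle(im,r8); return ix,nd,(nd-ix)/2
E
python3 - <<'E'
from ned import *
a=cv2.imread('pics/top8.png'); b=cv2.imread('pics/top9.png')
print(report(b)); print('rest',(needle(a,b)-bars(a)[0])/2)
E
```

```text
(np.float64(151.34027777777777), np.float64(181.122680898958), np.float64(14.891201560590119))
rest 34.068597426603105
```

```bash
python3 -m creep '[0,-0.003,0,0,0,0, 0,-0.003,0,0,0,0, 0,-0.003,0,0,0,0, 0,-0.002,0,0,0,0, 0,-0.002,0,0,0,0, 0,0,0,0,0,0, 0,0,0,0,0,0, 0,0,0,0,0,0]'
python3 - <<'E'
from ned import *
im=snapshot('top'); cv2.imwrite('pics/top10.png',im); print(report(im),get_obs()['position'],get_obs()['force'])
E
```

```text
time_s: 20.82
position: [0.425, -0.1671, 0.0357]
tcp_rot: [0.994, 0.107, 0.001, 0.001]
force: [4.4, -10.2, -0.5]
width: 0.0161
gripper_force: 58.6
(np.float64(151.34485348493251), np.float64(157.6056654935672), np.float64(3.1304060043173365)) [ 0.42503752 -0.16705523  0.03571133] [ 4.23779353 -9.29972725 -0.54288178]
```

```bash
python3 -m creep '[0,-0.0015,0,0,0,0, 0,-0.0015,0,0,0,0, 0,0,0,0,0,0, 0,0,0,0,0,0, 0,0,0,0,0,0, 0,0,0,0,0,0]'
python3 - <<'E'
from ned import *
im=snapshot('top'); cv2.imwrite('pics/top11.png',im); print(report(im),get_obs()['position'],get_obs()['force'])
for n,k in (('top','ring'),('wrist','ring')):
    if n=='wrist': cv2.imwrite('pics/w11.png',snapshot(n))
    for d in outline_of(n,k)[:3]:
        h=cv2.convexHull(np.argwhere(d['mask'])[:,::-1].astype(np.int32)); e=cv2.minAreaRect(h); print(n,round(d['score'],2),e,at_z(n,e[0],.0495))
E
```

```text
time_s: 21.62
position: [0.4244, -0.1643, 0.0357]
tcp_rot: [0.994, 0.107, 0.001, 0.001]
force: [5.6, -10.2, -0.5]
width: 0.0163
gripper_force: 58.6
(np.float64(151.35087515534443), np.float64(151.80727413019082), np.float64(0.22819948742319696)) [ 0.42443588 -0.16431846  0.03568618] [  5.21250285 -10.80346386  -1.02078101]
top 0.82 ((380.10003662109375, 299.70001220703125), (24.59674644470215, 23.702320098876953), 63.43495178222656) [ 0.45458125 -0.31241474  0.0495    ]
top 0.26 ((421.5706481933594, 292.3445129394531), (48.980133056640625, 162.5889434814453), 78.40782928466797) [ 0.46984012 -0.39809807  0.0495    ]
wrist 0.67 ((613.5, 292.0), (116.0, 51.0), 90.0) [ 0.45181252 -0.29087025  0.0495    ]
wrist 0.56 ((195.2000274658203, 215.90000915527344), (105.54241180419922, 105.0951919555664), 63.43495178222656) [ 0.44709274 -0.10727431  0.0495    ]
```

The needle is 0.2 mm from the index. Force, grip and pose are steady, and the ring lies over both pins, moved along the rig axis only. Handing in.

```bash
python3 -m creep '[0,0,0,0,0,0, 0,0,0,0,0,0]'; python3 -c "
from ned import *
print(report(snapshot('top'))); print(sign_off())"
```

```text
time_s: 22.08
position: [0.4245, -0.1643, 0.0357]
tcp_rot: [0.994, 0.107, 0.001, 0.001]
force: [5.0, -10.3, -1.5]
width: 0.0165
gripper_force: 58.6
(np.float64(151.33136231884058), np.float64(151.8689544807966), np.float64(0.26879608097800656))
the job is handed in; nothing more can be done
None
```

The job is handed in at about 22 s, verdict not shown: the ring lies over both pins, and the handle is held with the needle steady about 0.3 mm short of the index. The fingertips really stood about 33 mm behind the reported TCP, not the stated 11 mm ahead, so I worked from the camera pictures and contact force instead.

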